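# Set out the visor headbands on the rail

## Task

Set out the splash-visor headbands for the sampling crew: swing the hasp off its catch on the grey case, open the lid wide, and hang every headband from the case astride the horizontal rail, level, with the blue brow pad on top and one leg down either side. When all are hung, shut the empty case fully and swing the hasp back down over its catch. Keep the lid shut while the hasp is over it, and leave the jar, the bottle and the cup where they stand.

Things in the scene. Friction and masses are not known exactly. Their poses are not given: they have to be found in the camera images.
- case: grey storage case with a orange lid, fixed to the bench; outside 170 (x) x 270 (y) mm, base walls 90 mm high and 5 mm thick, inner floor 5 mm up, 6 mm foam strips 40 mm high along the two long walls, 140 mm high with the lid shut. Origin: centre of the underside; x points to the hinge side (the front, with hasp and lid tab, faces -x), z up
- lid (a joint): the orange lid (50 mm deep, hinged along the case's y at the back): 0 shut, grows as it swings up and back, stop at 1.85 rad; the hinge is stiff, so the lid stays where it is left; 0.25 kg
- lid_hinge (a point): point on the lid's hinge line: back edge of the case, 90 mm above its underside, midway along y
- lid_tab (a point): grip point of the yellow tab on the lid's front edge: a flat tab 26 mm wide (along the case's y), 12 mm thick, standing 40 mm out of the front; this point is 22 mm out from the front, 192 mm from the hinge line, 50 mm to the +y side of the case's middle. The tab turns with the lid; a light pinch across its width lets it pivot
- hasp (a joint): the steel hasp with a red pull tab, hinged along the case's y on a post at the case front, 50 mm to the -y side: 0 when it lies on the lid over the brass catch (catch stands in its slot), grows as it swings up and towards the front, stop at 2.1 rad; past upright it falls to the stop by itself, before upright it falls back on the lid
- hasp_hinge (a point): point on the hasp's hinge line, 145 mm above the case's underside, 7.5 mm in front of the case front
- hasp_tab (a point): grip point of the red pull tab at the hasp's free end, 60 mm along the strap from the hinge line and 20 mm above the strap: tab 32 mm wide (along the case's y), 8 mm thick, standing up 30 mm from the strap
- rail: steel stand with a fixed horizontal round bar along its y: bar 16 mm thick, axis 130 mm above the bench, 300 mm long between two posts 20 mm thick with 70 mm wide round feet. Origin: on the bench below the bar's middle
- rail_mid (a point): middle of the bar's axis, 130 mm above the bench
- band1: visor headband: rigid white U-frame, open end down, 0.12 kg, 140 wide (x) x 122 mm high, 20 mm wide band, standing on two black temple pads (14 x 46 x 34 mm high, 106 mm apart inside). Grip: blue brow pad on top, 52 (x) x 18 (y) x 28 mm, 94 to 122 mm above the origin, pinched across its 18 mm (y). Origin: centre of the underside between the pads; x across, z up. May be absent
- band1_crown (a point): underside of the arch of band1, in its middle, 88 mm above its origin: the part that rests on the bar (flat for 20 mm to either side, then sloping down at 41 degrees)
- band2: visor headband: rigid white U-frame, open end down, 0.12 kg, 140 wide (x) x 122 mm high, 20 mm wide band, standing on two black temple pads (14 x 46 x 34 mm high, 106 mm apart inside). Grip: blue brow pad on top, 52 (x) x 18 (y) x 28 mm, 94 to 122 mm above the origin, pinched across its 18 mm (y). Origin: centre of the underside between the pads; x across, z up. May be absent
- band2_crown (a point): underside of the arch of band2, in its middle, 88 mm above its origin: the part that rests on the bar (flat for 20 mm to either side, then sloping down at 41 degrees)
- band3: visor headband: rigid white U-frame, open end down, 0.12 kg, 140 wide (x) x 122 mm high, 20 mm wide band, standing on two black temple pads (14 x 46 x 34 mm high, 106 mm apart inside). Grip: blue brow pad on top, 52 (x) x 18 (y) x 28 mm, 94 to 122 mm above the origin, pinched across its 18 mm (y). Origin: centre of the underside between the pads; x across, z up. May be absent
- band3_crown (a point): underside of the arch of band3, in its middle, 88 mm above its origin: the part that rests on the bar (flat for 20 mm to either side, then sloping down at 41 degrees)
- band4: visor headband: rigid white U-frame, open end down, 0.12 kg, 140 wide (x) x 122 mm high, 20 mm wide band, standing on two black temple pads (14 x 46 x 34 mm high, 106 mm apart inside). Grip: blue brow pad on top, 52 (x) x 18 (y) x 28 mm, 94 to 122 mm above the origin, pinched across its 18 mm (y). Origin: centre of the underside between the pads; x across, z up. May be absent
- band4_crown (a point): underside of the arch of band4, in its middle, 88 mm above its origin: the part that rests on the bar (flat for 20 mm to either side, then sloping down at 41 degrees)
- jar: clear sample jar with a blue cap, 44 mm across, 75 mm high, to be left alone. Origin: centre of its underside
- flask: white bottle with a blue cap, 64 mm across, 170 mm high, to be left alone. Origin: centre of its underside
- cup: white cup, 52 mm across, 70 mm high, to be left alone. Origin: centre of its underside

How it is judged:
On the way, in this order (a step that is already met when the one before it is completed fails the run):
1. the hasp is swung off its catch, past upright, with the lid still shut (value of joint hasp above 1.5 rad and value of joint lid below 0.08 rad), for 0.2 s.
2. the lid is opened wide (1.3 rad or more) (value of joint lid above 1.3 rad), for 0.2 s.
3. every headband hangs astride the rail (x of band1_crown in the frame of rail between -0.032 and 0.032 m and y of band1_crown in the frame of rail between -0.14 and 0.14 m and z of band1_crown in the frame of rail between 0.128 and 0.15 m and angle between each of band1, band2, band3, band4's own z axis and vertical below 0.35 rad and angle between the y axis of each of band1, band2, band3, band4 and the y axis of rail, either way round below 0.5 rad and linear speed of each of band1, band2, band3, band4 below 0.04 m/s and x of band2_crown in the frame of rail between -0.032 and 0.032 m and y of band2_crown in the frame of rail between -0.14 and 0.14 m and z of band2_crown in the frame of rail between 0.128 and 0.15 m and x of band3_crown in the frame of rail between -0.032 and 0.032 m and y of band3_crown in the frame of rail between -0.14 and 0.14 m and z of band3_crown in the frame of rail between 0.128 and 0.15 m and x of band4_crown in the frame of rail between -0.032 and 0.032 m and y of band4_crown in the frame of rail between -0.14 and 0.14 m and z of band4_crown in the frame of rail between 0.128 and 0.15 m), for 0.3 s.
4. the lid is shut again, with the hasp still clear of it (value of joint lid below 0.05 rad and value of joint hasp above 0.8 rad), for 0.2 s.
At the end, for the whole second after the job is handed in: Every headband hangs at rest astride the bar: arch middle within 32 mm of it sideways, 128 to 150 mm above the bench, between the posts, upright within 0.35 rad, square to the bar within 0.5 rad; lid shut (under 0.05 rad), hasp down over the catch (under 0.12 rad) (all of step 3 and value of joint lid below 0.05 rad and value of joint hasp below 0.12 rad); the robot touches nothing.
It fails at once if the lid is raised while the hasp lies over it (value of joint lid above 0.2 rad and value of joint hasp below 0.8 rad).
It fails at once if the sample jar is knocked or moved by more than 30 mm (distance of jar from where it was at the start of the episode above 0.03 m).
It fails at once if the bottle is knocked or moved by more than 30 mm (distance of flask from where it was at the start of the episode above 0.03 m).
It fails at once if the cup is knocked or moved by more than 30 mm (distance of cup from where it was at the start of the episode above 0.03 m).
Of band1, band2, band3, band4 only 2 to 4 are there at a start; the rules pass over those that are not, and their reading is None.
At some moment in a run one of band1, band2, band3, band4 may be knocked a few centimetres aside while the robot is not near it.
It also fails if it takes over 210 s, if anything falls off the work surface, if the arm or the gripper's body presses on something with over 40 N, if the wrist force passes 120 N, or if a joint passes its speed limit or range.

## Robot

A 6-joint arm with a two-finger parallel gripper is mounted at the origin on the work surface. World frame = base frame: x ahead of the robot, y to its left, z up, the work surface at z = 0. Lengths are in m, angles in rad, forces in N, time in s.
With the tool pointing down it reaches from about 0.275 to 1 m from the base axis. Payload 8.4 kg.
Tool frame: the origin (TCP) lies on the centre line of the jaws, within the pads' length; the fingertips stand 17 mm ahead of it and the grasp point (between the pads) lies 2 mm behind it (bot.tcp_to_tips is the z of the fingertips in the tool frame, in m); z points along the fingers, y is the line along which they close (so a half turn about z gives the same grasp; the last joint's range is limited). The gripper opens to 85 mm and grips with 20 to 120 N. Pads are 22 mm wide; open, the fingers measure 114 mm over their backs; the gripper's body (76 mm by 85 mm) begins 54 mm behind the grasp point. The pads swing forward as they close: fully open they stand 13 mm farther back than shut.
Start: joints at [1.112, 0.353, 1.633, -0, 1.155, -0.002], TCP at [0.276, 0.561, 0.248] pointing down, gripper open.
Joint ranges: [-2.63, 2.63], [-0.92, 2.1], [0.06, 2.66], [-1.3, 4.44], [0, 2.69], [-3.02, 3.02]. Speed limits (rad/s): [2.22, 2.22, 2.79, 3.14, 3.14, 3.14].

## Interface

Orientations are given as a unit quaternion [x, y, z, w].
In Python, from workcell import bot, hand, kinematics, get_obs, vision, hand_in gives the robot as it stands. The module is installed in compiled form; this text tells all that it offers. Calls block until the motion is done:
- bot.reach(position, orientation): joint-space move of the TCP to a pose.
- bot.servo_line(position, ori=None, velocity=0.15): straight line of the TCP; ori=None keeps the orientation; velocity is the mean speed in m/s.
- bot.goto_joints(angles): joint-space move.
- hand.move_gripper(opening, strength=None): finger opening in m; strength is the grip in N (None keeps the last); returns when the fingers have stopped.
- bot.dwell(seconds).
- kinematics.solve_ik(position, orientation): joint angles nearest the present ones, or None.
- get_obs(): the state.
- vision.read_camera(name): name is "scene" or "top" or "wrist"; returns a dict with "frame" (480x640x3 uint8, red, green, blue), "intrinsics" (3x3 intrinsics, pixels), "view" (4x4, takes a point from world to camera coordinates). Camera axes: x right, y down, z forward; pixel columns grow to the right and rows downward; lengths in m; the calibration is good to about 2 mm. A picture is of the moment at which its call begins. There is no depth.
A pose or a line that the arm cannot do raises bot.IKError and nothing moves.
- hand_in(): hands the job in; it is judged then, once.
The state is a dict: "time_s": time; "joint_pos": joint angles; "joint_vel": joint speeds; "joint_efforts": joint torques, N m; "position": TCP position; "orientation": TCP orientation; "wrist_force": force on the tool from outside, world axes, zero at the start; "ft_torque": the same for the moment, N m; "gripper_width": finger opening in m; "grip_force": force on a finger pad.
Only numpy, scipy, OpenCV 4.12 (cv2) and the standard library are available. Lean on these libraries where they do the work, as an engineer would, in place of code of your own. Each camera call takes 0.05 s, during which the arm holds its last target. There are 200 camera calls.

## Working session

There is one attempt and no reset: what is moved stays moved. The work goes in short steps, each a Python script; the robot and the scene stay as the last script left them, time stands still between calls to the robot, and variables do not carry over. Pictures are saved under pics/ and viewed, at most 14 in all, crops included, and the job is handed in when it is done.

```bash
mkdir -p pics; ls
cat > h.py <<'E'
import numpy as np, cv2
from workcell import bot, hand, kinematics, get_obs, vision, hand_in
def shot(name, fn=None):
    d=vision.read_camera(name)
    if fn: cv2.imwrite('pics/'+fn,cv2.cvtColor(d['frame'],cv2.COLOR_RGB2BGR))
    return d
def ray(d,uv):
    K=np.array(d['intrinsics']);V=np.array(d['view'])
    r=np.linalg.solve(K,[uv[0],uv[1],1.]);R=V[:3,:3];o=-R.T@V[:3,3]
    r=R.T@r;return o,r/np.linalg.norm(r)
def onz(d,uv,z):
    o,r=ray(d,uv);return o+r*(z-o[2])/r[2]
def tri(obs):
    A=np.zeros((3,3));b=np.zeros(3)
    for d,uv in obs:
        o,r=ray(d,uv);P=np.eye(3)-np.outer(r,r);A+=P;b+=P@o
    p=np.linalg.solve(A,b)
    e=[np.linalg.norm((np.eye(3)-np.outer(ray(d,uv)[1],ray(d,uv)[1]))@(p-ray(d,uv)[0])) for d,uv in obs]
    return p,max(e)
def proj(d,p):
    K=np.array(d['intrinsics']);V=np.array(d['view']);c=V[:3,:3]@np.asarray(p)+V[:3,3];q=K@c;return q[:2]/q[2]
def blobs(d,lo,hi,amin=40):
    h=cv2.cvtColor(d['frame'],cv2.COLOR_RGB2HSV);m=cv2.inRange(h,np.array(lo),np.array(hi))
    n,l,s,c=cv2.connectedComponentsWithStats(m)
    return [(s[i,4],c[i].round(1).tolist(),s[i,:4].tolist()) for i in range(1,n) if s[i,4]>=amin],m
E
python3 - <<'E'
from h import *
for n in ['scene','top','wrist']:
    d=shot(n,n+'0.png');V=d['view'];print(n,(-np.array(V)[:3,:3].T@np.array(V)[:3,3]).round(3),np.array(V)[:3,:3].round(2).tolist(),np.array(d['intrinsics'])[0,0])
print(get_obs())
E
```

```text
pics
scene [0.937 0.61  0.728] [[-0.89, 0.45, 0.01], [0.29, 0.6, -0.75], [-0.34, -0.66, -0.66]] 452.90334922984306
top [ 0.476 -0.005  1.298] [[-0.01, -1.0, 0.01], [-0.99, 0.01, -0.11], [0.11, -0.01, -0.99]] 561.2352548748183
wrist [0.203 0.597 0.373] [[0.44, 0.9, -0.0], [0.85, -0.42, 0.31], [0.28, -0.14, -0.95]] 362.7300421756515
{'time_s': 0.15, 'joint_pos': array([ 1.11152721e+00,  3.53486886e-01,  1.63396171e+00, -1.83593296e-06,
        1.15521255e+00, -2.39695929e-03]), 'joint_vel': array([ 0.00028065, -0.00118493, -0.00163947, -0.00226329,  0.00038996,
       -0.00178355]), 'joint_efforts': array([ 2.98358318e-04, -6.05632424e+01, -3.42336810e+01, -6.77510570e-05,
        6.07443333e-03, -2.95145958e-05]), 'position': array([0.27555846, 0.56058544, 0.24773617]), 'orientation': array([ 2.26454116e-01,  9.74021688e-01, -5.20271269e-04, -1.21412812e-04]), 'wrist_force': array([ 0.35048796, -0.43959605,  0.72002025]), 'ft_torque': array([-0.01922778, -0.00864659, -0.03937565]), 'grip_force': 0.0, 'gripper_width': 0.08538719350160161}
```

View pics/scene0.png

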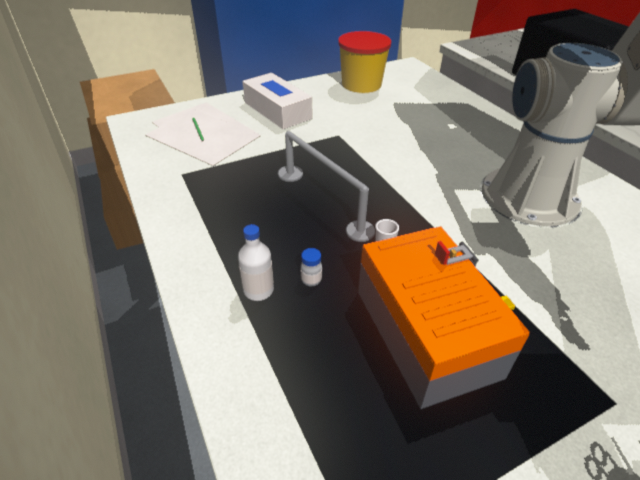

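View pics/top0.png

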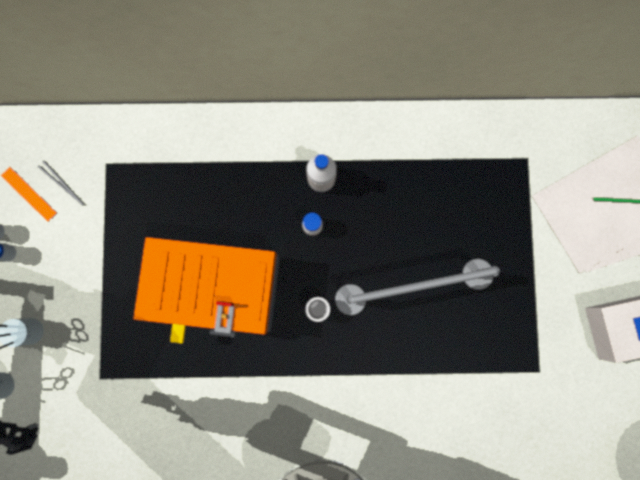

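The scene view shows the closed case with lid corners at about (362,245), (442,228), (525,333) and (433,368). The red hasp tab is at (442,252), and the bar runs from (288,133) to (366,188). In the top view the lid spans (134–275, 237–333), the hasp tab is at (225,304), the yellow tab at (178,333), the rail runs (350,299)–(495,271), and the cup is at (318,309).

Run:
```python
from h import *
T=shot('top');S=shot('scene')
for n,d in (('T',T),('S',S)):
    for c,lo,hi in (('or',(5,150,80),(17,255,255)),('ye',(22,150,120),(35,255,255)),('red',(0,150,90),(4,255,255)),('bl',(105,120,60),(125,255,255))):
        b,m=blobs(d,lo,hi,12)
        print(n,c,[x for x in b if x[1][1]>150 and (n=='T' or x[1][0]>200)])
    h=cv2.cvtColor(d['frame'],cv2.COLOR_RGB2HSV);
    m=cv2.inRange(h,np.array((5,150,80)),np.array((17,255,255)))
    v=h[...,2][m>0];print('V hist',np.histogram(v,bins=range(80,260,15)))
    m[:, :110]=0; mm=cv2.morphologyEx(m,cv2.MORPH_CLOSE,np.ones((9,9)))
    cs=max(cv2.findContours(mm,0,1)[0],key=cv2.contourArea)
    for e in (3,6,9): print('poly',cv2.approxPolyDP(cv2.convexHull(cs),e,True)[:,0].tolist())
    a=d['frame'];
cr=np.hstack([cv2.resize(T['frame'][230:350,125:245],(400,400),interpolation=2),cv2.resize(S['frame'][220:380,360:520],(400,400),interpolation=2)])
cv2.imwrite('pics/c1.png',cr[...,::-1])
```

```text
T or [(np.int32(772), [28.2, 193.7], [2, 168, 54, 53]), (np.int32(10912), [203.8, 283.9], [133, 237, 144, 98]), (np.int32(100), [224.5, 315.3], [221, 305, 8, 22])]
T ye [(np.int32(248), [177.1, 333.3], [170, 324, 15, 20])]
T red [(np.int32(36), [223.8, 303.6], [217, 302, 16, 4])]
T bl [(np.int32(145), [321.1, 161.2], [315, 155, 13, 14]), (np.int32(291), [311.8, 220.6], [302, 212, 20, 19]), (np.int32(31), [0.9, 250.1], [0, 245, 3, 12]), (np.int32(75), [637.4, 325.4], [634, 318, 6, 22])]
V hist (array([ 115,   91,   68,   68,  122,  151,  129,  156,  366,  635, 8924]), array([ 80,  95, 110, 125, 140, 155, 170, 185, 200, 215, 230, 245]))
poly [[144, 238], [274, 251], [266, 332], [133, 319]]
poly [[144, 238], [274, 251], [266, 332], [133, 319]]
poly [[144, 238], [274, 251], [266, 332], [133, 319]]
S or [(np.int32(14538), [441.0, 303.3], [361, 227, 169, 154]), (np.int32(29), [458.6, 253.2], [455, 251, 8, 5]), (np.int32(19), [450.2, 254.7], [448, 252, 5, 6])]
S ye [(np.int32(83), [508.1, 301.9], [501, 296, 14, 14])]
S red [(np.int32(148), [442.8, 252.3], [437, 242, 13, 22])]
S bl [(np.int32(219), [251.2, 231.4], [243, 224, 17, 16]), (np.int32(313), [310.9, 256.1], [301, 247, 21, 19])]
V hist (array([  91,  744,  773,  134,   90,  137,  104,  225, 1224,  637, 7771]), array([ 80,  95, 110, 125, 140, 155, 170, 185, 200, 215, 230, 245]))
poly [[441, 227], [529, 334], [520, 350], [429, 380], [361, 262], [362, 245]]
poly [[441, 227], [529, 334], [520, 350], [429, 380], [361, 262], [362, 245]]
poly [[441, 227], [529, 334], [520, 350], [429, 380], [362, 245]]
```

View pics/c1.png

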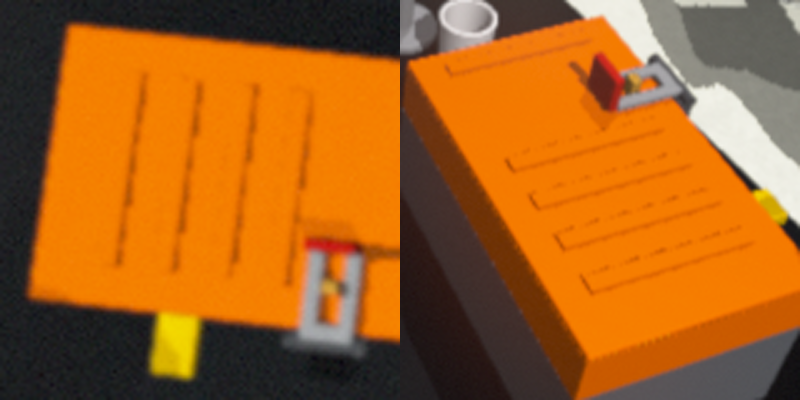

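Run:
```python
from h import *
T=shot('top');S=shot('scene')
names=['+y back','-y back','-y front','+y front']
Tp=[(144.5,238),(274,251),(266,332),(133.5,319)];Sp=[(433,364),(362,245),(441,228),(528,334)]
for n,a,b in zip(names,Tp,Sp):
    p,e=tri([(T,a),(S,b)]);print(n,p.round(4),'err',round(e,4),'onz T',onz(T,a,.14).round(4),'S',onz(S,b,.14).round(4))
for n,a,b in (('red',(223.8,303.6),(442.8,252.3)),('yellow',(177.1,333.3),(508.1,301.9)),('flaskcap',(321.1,161.2),(251.2,231.4)),('jarcap',(311.8,220.6),(310.9,256.1))):
    p,e=tri([(T,a),(S,b)]);print(n,p.round(4),round(e,4))
print('cup',onz(T,(318,309),.07))
# bright-top only corner refine with V>=235 
for n,d in (('T',T),('S',S)):
    h=cv2.cvtColor(d['frame'],cv2.COLOR_RGB2HSV);m=cv2.inRange(h,np.array((5,150,225)),np.array((18,255,255)));m[:,:110]=0
    mm=cv2.morphologyEx(m,cv2.MORPH_CLOSE,np.ones((9,9)));cs=max(cv2.findContours(mm,0,1)[0],key=cv2.contourArea)
    print(n,cv2.approxPolyDP(cv2.convexHull(cs),4,True)[:,0].tolist())
def big(d,x,y,w,h,W=400,H=400): return cv2.resize(d['frame'][y:y+h,x:x+w],(W,H),interpolation=2)
cv2.imwrite('pics/c2.png',np.hstack([big(T,330,245,180,90,480,240),big(S,270,110,120,140,280,240)])[...,::-1])
```

```text
+y back [0.6156 0.3589 0.137 ] err 0.003 onz T [0.6131 0.3601 0.14  ] S [0.6197 0.3584 0.14  ]
-y back [0.583  0.0917 0.1378] err 0.0006 onz T [0.5823 0.0918 0.14  ] S [0.5847 0.0932 0.14  ]
-y front [0.4146 0.1112 0.132 ] err 0.0024 onz T [0.4168 0.1089 0.14  ] S [0.4197 0.1193 0.14  ]
+y front [0.4477 0.3798 0.1343] err 0.0014 onz T [0.447 0.379 0.14 ] S [0.4537 0.3811 0.14  ]
red [0.4758 0.1913 0.1605] 0.0003
yellow [0.4124 0.3009 0.1089] 0.0042
flaskcap [ 0.7657 -0.0085  0.1631] 0.0005
jarcap [0.6546 0.0141 0.0701] 0.0005
cup [0.46091453 0.00268127 0.07      ]
T [[273, 254], [263, 332], [135, 314], [148, 238]]
S [[364, 245], [441, 227], [527, 332], [436, 363]]
```

View pics/c2.png

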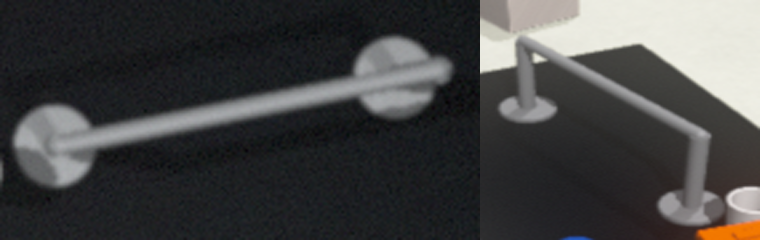

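The crop shows the bar running from about (350.6,298.6) to (496,271.2) in the top view and from (367,189) to (289,134) in the scene view. The cup stands close to the near foot.

```bash
cat >> h.py <<'E'
import math
CY=-0.113; CC=np.array([.515,.2345])
def rot(a): return np.array([[math.cos(a),-math.sin(a)],[math.sin(a),math.cos(a)]])
def cw(x,y,z): return np.r_[CC+rot(CY)@[x,y],z]
def wc(p): return np.r_[rot(-CY)@(np.asarray(p)[:2]-CC),p[2]]
def down(psi): return [math.cos(psi/2),math.sin(psi/2),0,0]
QC=down(CY+math.pi)
def st(): 
    o=get_obs();print('t',round(o['time_s'],1),'p',o['position'].round(4),'w',round(o['gripper_width'],4),'gf',round(o['grip_force'],1),'F',o['wrist_force'].round(1),'j6',round(o['joint_pos'][5],2))
def hasp_pt(t,a=.060,b=.022): return cw(-.0925+a*math.cos(t)-b*math.sin(t),-.05,.145+a*math.sin(t)+b*math.cos(t))
E
python3 - <<'E'
from h import *
T=shot('top');S=shot('scene')
for a,b in (((350.6,298.6),(366.9,188.8)),((496,271.2),(288.9,134.5))):
    p,e=tri([(T,a),(S,b)]);print('bar end',p.round(4),round(e,4),onz(T,a,.138).round(4),onz(S,b,.138).round(4))
p=hasp_pt(0); bot.reach(p+[0,0,.12],QC);st()
d=shot('wrist','w1.png')
for n,lo,hi in (('red',(0,150,90),(4,255,255)),('ye',(22,150,120),(35,255,255))):
    b,m=blobs(d,lo,hi,30);print(n,b,[onz(d,x[1],.165 if n=='red' else .1).round(4) for x in b])
print('pred',proj(d,hasp_pt(0)))
E
```

```text
bar end [ 0.4808 -0.0644  0.1333] 0.0015 [ 0.482 -0.065  0.138] [ 0.4832 -0.0581  0.138 ]
bar end [ 0.5341 -0.3715  0.1229] 0.0009 [ 0.5341 -0.3673  0.138 ] [ 0.5434 -0.3463  0.138 ]
t 2.0 p [0.477  0.1891 0.287 ] w 0.0854 gf 0.0 F [0.2 0.1 0.5] j6 -1.08
red [(np.int32(165), [314.8, 225.9], [302, 222, 28, 8]), (np.int32(474), [322.9, 235.8], [301, 222, 45, 20])] [array([0.4702, 0.1849, 0.165 ]), array([0.4782, 0.1898, 0.165 ])]
ye [(np.int32(1521), [447.6, 125.5], [430, 101, 36, 51])] [array([0.4159, 0.3005, 0.1   ])]
pred [320.86388373 235.37474121]
```

View pics/w1.png

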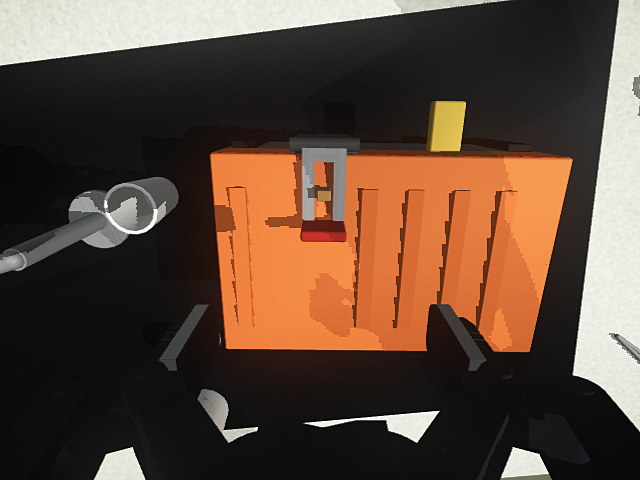

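The wrist view confirms the hasp tab at (323,236), against a prediction of (321,235). The yellow tab is at (448,125). Next I swing the hasp off.

Run:
```python
from h import *
T=shot('top');W=shot('wrist')
bt=max(blobs(T,(22,150,120),(35,255,255))[0]);bw=max(blobs(W,(22,150,120),(35,255,255))[0])
p,e=tri([(T,bt[1]),(W,bw[1])]);print('tab',p.round(4),round(e,4),'case',wc(p).round(4))
r,e=tri([(T,blobs(T,(0,150,90),(4,255,255),20)[0][0][1]),(W,max(blobs(W,(0,150,90),(4,255,255),20)[0])[1])]);print('red',r.round(4),e,wc(r).round(4))
hand.move_gripper(.065)
bot.servo_line(hasp_pt(0)+[0,0,.004]);st()
hand.move_gripper(.02,20);st()
for t in np.linspace(0,1.62,11)[1:]:
    bot.servo_line(hasp_pt(t)+[0,0,.004],velocity=.08)
st()
hand.move_gripper(.06);bot.dwell(.6);st()
q=get_obs()['position'];bot.servo_line(q+[0,0,.1]);st()
shot('scene','s2.png')
```

```text
tab [0.4094 0.2752 0.1853] 0.0026 case [-0.1095  0.0285  0.1853]Traceback (most recent call last):
  File "<stdin>", line 5, in <module>
IndexError: list index out of range
```

Run:
```python
from h import *
T=shot('top');W=shot('wrist')
bw=max(blobs(W,(22,150,120),(35,255,255))[0])
p,e=tri([(T,(177.1,333.3)),(W,bw[1])]);print('tab',p.round(4),round(e,4),'case',wc(p).round(4))
r,e=tri([(T,(223.8,303.6)),(W,max(blobs(W,(0,150,90),(4,255,255),20)[0])[1])]);print('red',r.round(4),e,wc(r).round(4))
hand.move_gripper(.065)
bot.servo_line(hasp_pt(0)+[0,0,.004]);st()
hand.move_gripper(.02,20);st()
for t in np.linspace(0,1.62,11)[1:]:
    bot.servo_line(hasp_pt(t)+[0,0,.004],velocity=.08)
st()
hand.move_gripper(.06);bot.dwell(.6);st()
q=get_obs()['position'];bot.servo_line(q+[0,0,.1]);st()
shot('scene','s2.png')
```

```text
tab [0.4153 0.2974 0.1096] 0.0001 case [-0.1062  0.0513  0.1096]
red [0.4751 0.1893 0.1696] 0.0007929920717591484 [-0.0345 -0.0494  0.1696]
t 3.5 p [0.4776 0.1887 0.1717] w 0.065 gf 0.0 F [-0.5  0.7  0.1] j6 -1.08
t 3.9 p [0.4777 0.1893 0.172 ] w 0.0312 gf 24.2 F [-1.2  5.3  6.3] j6 -1.08
t 6.8 p [0.394  0.1997 0.2094] w 0.0316 gf 20.9 F [0.1 7.7 8. ] j6 -0.99
t 7.8 p [0.3927 0.198  0.2078] w 0.0598 gf 0.0 F [ 0.1 -0.8  0.9] j6 -0.99
t 8.6 p [0.3922 0.1978 0.307 ] w 0.0602 gf 0.0 F [-0.3  0.1  0.3] j6 -0.99
```

View pics/s2.png

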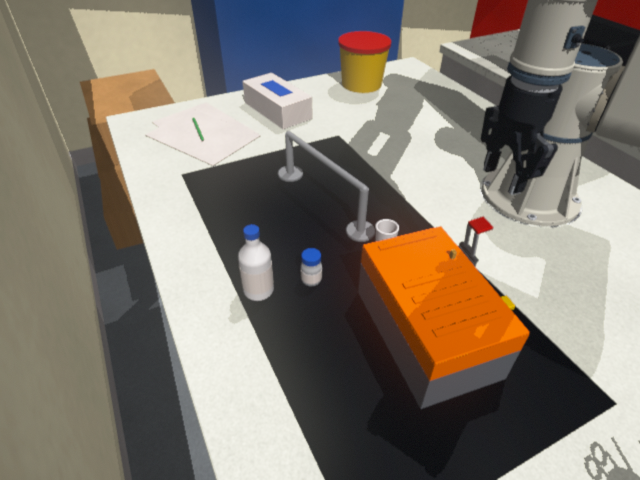

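The hasp is folded forward, with its red tab at (480,225) and the catch bare. The yellow tab measures z≈0.11 on its top face. Next I open the lid.

```bash
cat >> h.py <<'E'
def lid_pt(t,h=.012,r=.192): return cw(.085-r*math.cos(t)+h*math.sin(t),.0505,.09+r*math.sin(t)+h*math.cos(t))
E
python3 - <<'E'
from h import *
hand.move_gripper(.055)
bot.reach(lid_pt(0)+[0,0,.12],QC);bot.servo_line(lid_pt(0));st()
hand.move_gripper(.015,30);st()
for t in np.linspace(0,1.65,14)[1:]:
    bot.servo_line(lid_pt(t),velocity=.12)
    o=get_obs();print(round(t,2),o['wrist_force'].round(1),round(o['gripper_width'],4))
hand.move_gripper(.055);q=get_obs()['position'];bot.servo_line(q+[0,0,.07]);st()
p=cw(-.03,0,.40);bot.reach(p,QC);st()
shot('wrist','w3.png')
E
```

```text
t 10.4 p [0.415  0.2969 0.103 ] w 0.0551 gf 0.0 F [-0.4 -0.5  0. ] j6 -0.84
t 10.8 p [0.415  0.2981 0.1031] w 0.0255 gf 33.6 F [-2.7  5.1  4.4] j6 -0.84
0.13 [-0.6  7.6  0.1] 0.025
0.25 [ 1.5  7.9 -0.5] 0.0254
0.38 [ 1.3  9.1 -0.7] 0.0254
0.51 [0.8 8.6 1.1] 0.0249
0.63 [-0.3  7.7  1.3] 0.0254
0.76 [-0.5  8.   2.2] 0.0251
0.89 [0.7 8.3 2.5] 0.0255
1.02 [-0.4  7.3  1.3] 0.0247
1.14 [ 2.5  5.1 -0.5] 0.0251
1.27 [ 2.6  3.7 -2.7] 0.0256
1.4 [ 1.4  0.5 -3.4] 0.0253
1.52 [ 0.8 -4.  -3.5] 0.0253
1.65 [-0.2 -5.3 -1.4] 0.0254
t 16.3 p [0.6318 0.2723 0.3501] w 0.0553 gf 0.0 F [ 0.3 -0.  -1. ] j6 -1.05
t 17.0 p [0.4852 0.2379 0.3995] w 0.055 gf 0.0 F [-0.9  0.3 -1.3] j6 -1.0
```

View pics/w3.png

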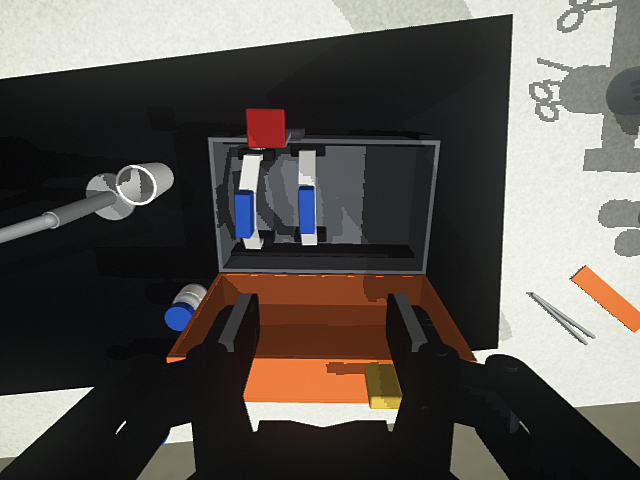

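Two bands are in the case, with blue brow pads at (244,214) and (307,211); the lid is wide open and the +y half is empty. I will triangulate the pads from two wrist positions.

```bash
cat >> h.py <<'E'
def pads(d,amin=120):
    b,m=blobs(d,(108,130,120),(125,255,255),amin);r=[]
    n,l,s,c=cv2.connectedComponentsWithStats(m)
    for i in range(1,n):
        if s[i,4]>=amin:
            cn=cv2.findContours((l==i).astype(np.uint8),0,1)[0][0];r.append((cv2.minAreaRect(cn),s[i,4],cv2.boxPoints(cv2.minAreaRect(cn))))
    return r
E
python3 - <<'E'
from h import *
for k,(x,y,z) in enumerate(((-.03,-.10,.36),(-.03,-.02,.36),(-.03,-.06,.30))):
    bot.reach(cw(x,y,z),QC); d=shot('wrist','p%d.png'%k)
    V=np.array(d['view']);c=-V[:3,:3].T@V[:3,3];print('cam case',wc(c).round(3))
    for r,a,bx in pads(d):
        e=[wc(onz(d,q,.127)) for q in bx]
        if abs(wc(onz(d,r[0],.127))[0])<.06 and abs(wc(onz(d,r[0],.127))[1])<.13: print(a,np.round(r[0],1),np.round(r[1],1),wc(onz(d,r[0],.127)).round(4),np.round(e,3)[:,:2].tolist())
st()
def big(f): 
    i=cv2.imread('pics/'+f);return cv2.resize(i,(400,300))
cv2.imwrite('pics/c4.png',np.hstack([big('p0.png'),big('p1.png')]))
E
```

```text
cam case [-0.11  -0.1    0.485]
747 [403.1 220.5] [16.  47.7] [-0.0084 -0.0176  0.127 ] [[0.017, -0.025], [-0.034, -0.026], [-0.033, -0.01], [0.018, -0.009]]
780 [331.5 225.8] [16.7 47.3] [-0.0029 -0.0909  0.127 ] [[0.022, -0.101], [-0.028, -0.098], [-0.027, -0.081], [0.024, -0.083]]
cam case [-0.111 -0.018  0.486]
762 [321.6 221. ] [46.3 16.2] [-0.0083 -0.0184  0.127 ] [[-0.032, -0.027], [-0.033, -0.011], [0.017, -0.009], [0.017, -0.026]]
877 [252.5 224.5] [49. 19.] [-0.0043 -0.0896  0.127 ] [[-0.03, -0.098], [-0.03, -0.079], [0.023, -0.081], [0.023, -0.101]]
cam case [-0.111 -0.06   0.426]
1057 [371.8 240.5] [19.4 55.6] [-0.008  -0.0177  0.127 ] [[0.018, -0.026], [-0.033, -0.026], [-0.033, -0.01], [0.019, -0.009]]
1095 [289. 246.] [54. 20.] [-0.0031 -0.09    0.127 ] [[-0.028, -0.098], [-0.028, -0.081], [0.023, -0.082], [0.023, -0.1]]
t 18.5 p [0.4791 0.1781 0.3009] w 0.0547 gf 0.0 F [ 0.  -0.6 -0.4] j6 -1.1
```

View pics/c4.png

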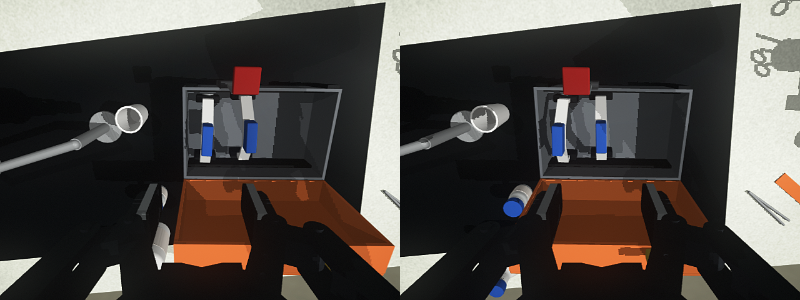

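Both pads agree across the three views at plane z=0.127: case frame (−0.008,−0.018) and (−0.003,−0.090). Next I look at the rail with the wrist camera.

Run:
```python
from h import *
Q=down(.172+math.pi)
R=[]
for k,(x,y,z) in enumerate(((.49,-.215,.36),(.55,-.215,.40))):
    bot.reach([x,y,z],Q); d=shot('wrist','r%d.png'%k)
    V=np.array(d['view']);print((-V[:3,:3].T@V[:3,3]).round(3))
    print([proj(d,p).round(1).tolist() for p in ((.4822,-.065,.13),(.508,-.216,.13),(.534,-.367,.13))])
a=[cv2.resize(cv2.imread('pics/r%d.png'%k),(400,300)) for k in (0,1)]
cv2.imwrite('pics/c5.png',np.hstack(a))
```

```text
[ 0.411 -0.227  0.486]
[[467.9, 217.5], [317.2, 217.2], [166.5, 217.0]]
[ 0.472 -0.227  0.526]
[[470.3, 154.0], [327.1, 153.4], [183.8, 153.0]]
```

View pics/c5.png

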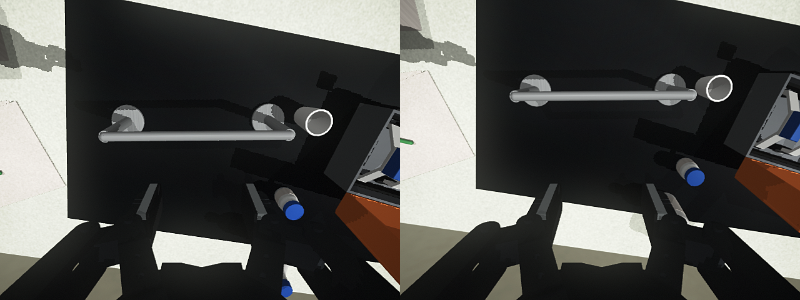

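The bar appears at about (100–295,136) in the left half-scale view and (110–296, 95) in the right one; I will extract its axis and ends.

Run:
```python
from h import *
Q=down(.172+math.pi);P=[]
for k,(x,y,z) in enumerate(((.49,-.215,.36),(.55,-.215,.40))):
    bot.reach([x,y,z],Q); d=shot('wrist')
    g=cv2.cvtColor(d['frame'],cv2.COLOR_RGB2GRAY);r0=(272,192)[k]
    pts=[]
    for u in range(270,440,5):
        v=np.where(g[r0-40:r0+40,u]>95)[0]+r0-40
        # longest run nearest r0
        runs=np.split(v,np.where(np.diff(v)>1)[0]+1);run=min(runs,key=lambda q:abs(q.mean()-r0) if len(q)>4 else 999)
        pts.append((u,(run[0]+run[-1])/2,len(run)))
    pts=np.array(pts);m,c=np.polyfit(pts[:,0],pts[:,1],1);print('line',m,c,'w',np.median(pts[:,2]),'res',np.abs(pts[:,1]-m*pts[:,0]-c).max())
    us=np.arange(120,640);prof=np.array([g[int(round(m*u+c)),u] for u in us])>80
    i=list(us).index(350);L=i
    while prof[L]:L-=1
    Rr=i
    while prof[Rr]:Rr+=1
    L,Rr=us[L]+.5,us[Rr]-.5;print('ends',L,Rr)
    P.append((d,m,c,L,Rr))
for j in (3,4):
    p,e=tri([(q[0],(q[j],q[1]*q[j]+q[2])) for q in P]);print('end',p.round(4),round(e,4))
# axis height robustly: plane intersection of back-projected lines
n=[]
for d,m,c,_,_ in P:
    o,a=ray(d,(200,m*200+c));_,b=ray(d,(450,m*450+c));nn=np.cross(a,b);nn/=np.linalg.norm(nn);n.append((nn,nn@o))
D=np.cross(n[0][0],n[1][0]);D/=np.linalg.norm(D);print('dir',D)
for yy in (-.07,-.36):
    A=np.array([n[0][0],n[1][0],[0,1,0]]);print(np.linalg.solve(A,[n[0][1],n[1][1],yy]).round(4))
```

```text
Traceback (most recent call last):
IndexError: index 0 is out of bounds for axis 0 with size 0
```

```bash
cat > rail.py <<'E'
from h import *
Q=down(.172+math.pi);P=[]
for k,(x,y,z) in enumerate(((.49,-.215,.36),(.55,-.215,.40))):
    bot.reach([x,y,z],Q); d=shot('wrist')
    g=cv2.cvtColor(d['frame'],cv2.COLOR_RGB2GRAY);r0=(272,192)[k]
    print(g[r0-40:r0+40:4,350].tolist())
    m=cv2.inRange(g[r0-20:r0+20],70,255);m[:,:240]=0;m[:,470:]=0
    n,l,s,c=cv2.connectedComponentsWithStats(m);i=1+np.argmax(s[1:,2])
    pts=np.array([(u,np.where(l[:,u]==i)[0].mean()+r0-20,(l[:,u]==i).sum()) for u in range(270,440) if (l[:,u]==i).any()])
    m,c=np.polyfit(pts[:,0],pts[:,1],1);print('line',m,c,'w',np.median(pts[:,2]),'res',np.abs(pts[:,1]-m*pts[:,0]-c).max())
    prof=np.array([g[int(round(m*u+c)),u] for u in range(640)])>70
    L=Rr=350
    while prof[L]:L-=1
    while prof[Rr]:Rr+=1
    L+=.5;Rr-=.5;print('ends',L,Rr)
    P.append((d,m,c,L,Rr))
for j in (3,4):
    p,e=tri([(q[0],(q[j],q[1]*q[j]+q[2])) for q in P]);print('end',p.round(4),round(e,4))
n=[]
for d,m,c,_,_ in P:
    o,a=ray(d,(200,m*200+c));_,b=ray(d,(450,m*450+c));nn=np.cross(a,b);nn/=np.linalg.norm(nn);n.append((nn,nn@o))
for yy in (-.07,-.36):
    A=np.array([n[0][0],n[1][0],[0,1,0]]);print(np.linalg.solve(A,[n[0][1],n[1][1],yy]).round(4))
E
python3 rail.py
```

```text
[20, 18, 21, 21, 20, 19, 18, 19, 19, 17, 16, 17, 13, 12, 16, 13, 13, 12, 14, 13]Traceback (most recent call last):
  File "rail.py", line 8, in <module>
    n,l,s,c=cv2.connectedComponentsWithStats(m);i=1+np.argmax(s[1:,2])
                                                    ~~~~~~~~~^^^^^^^^^
    return _wrapfunc(a, 'argmax', axis=axis, out=out, **kwds)
    return bound(*args, **kwds)
ValueError: attempt to get argmax of an empty sequence
```

```bash
sed -i 's/(272,192)\[k\]/(217,153)[k]/; /g\[r0-40/d' rail.py; python3 rail.py
```

```text
line -0.008066633691782272 220.09491576138387 w 15.0 res 0.4893930789382068
ends 157.5 473.5
line -0.018919763031236672 159.3106571774764 w 15.0 res 5.534634571638122
ends 175.5 475.5
end [ 0.5392 -0.379   0.1241] 0.0002
end [ 0.4773 -0.0666  0.1422] 0.0001
[ 0.478 -0.07   0.142]
[ 0.5356 -0.36    0.1246]
```

```bash
sed -i 's/range(270,440)/range(255,395)/' rail.py; python3 rail.py; python3 -c "
from h import *
st()"
```

```text
line -0.010572696857711379 223.8736972731846 w 15.0 res 0.51157967243239
ends 156.5 472.5
line -0.008407863374953441 154.99978023660103 w 15.0 res 0.4353819072402132
ends 176.5 475.5
end [ 0.5354 -0.3737  0.1372] 0.0003
end [ 0.4791 -0.0635  0.1353] 0.0001
[ 0.4803 -0.07    0.1353]
[ 0.5331 -0.36    0.1362]
t 22.8 p [ 0.5504 -0.2149  0.3998] w 0.0551 gf 0.0 F [ 0.4  0.4 -0.2] j6 -2.12
```

The bar axis measures z≈0.1355 on its visible upper half, length 0.315 m, yaw 0.18, which matches the text. Next I pick and hang the first band.

```bash
cat >> h.py <<'E'
RM=np.array([.5073,-.2186]);RY=.18
def rw(x,y,z): return np.r_[RM+rot(RY)@[x,y],z]
def find(y0,z=.30):
    bot.reach(cw(-.03,y0,z),QC);d=shot('wrist');out=[]
    for r,a,bx in pads(d):
        c=wc(onz(d,r[0],.127));
        if abs(c[0])>.08 or abs(c[1])>.13: continue
        e=np.array([wc(onz(d,q,.127))[:2] for q in bx]);s=[e[1]-e[0],e[2]-e[1]];L=max(s,key=np.linalg.norm);W=min(s,key=np.linalg.norm)
        b=math.atan2(L[1],L[0]);b=(b+math.pi/2)%math.pi-math.pi/2
        out.append((c,b,np.linalg.norm(L),np.linalg.norm(W)));print('pad',c.round(4),'yaw',round(b,3),'L',round(out[-1][2],3),'W',round(out[-1][3],3))
    return out
def hang(y0,ry):
    o=find(y0);c,b,L,W=min(o,key=lambda q:abs(q[0][1]-y0))
    assert .045<L<.06 and .013<W<.025 and abs(b)<.3 and abs(c[1]-y0)<.04
    q=down(CY+b+math.pi);p=cw(c[0],c[1],.121);hand.move_gripper(.042)
    bot.reach(p+[0,0,.06],q);bot.servo_line(p,velocity=.1);st();hand.move_gripper(.01,40);st()
    bot.servo_line(p+[0,0,.22]);st();assert get_obs()['gripper_width']>.014
    q=down(RY+math.pi);bot.reach(rw(0,ry,.34),q);bot.servo_line(rw(0,ry,.19),velocity=.15);bot.servo_line(rw(0,ry,.168),velocity=.05);bot.dwell(.3);st()
    hand.move_gripper(.042);bot.dwell(.3);bot.servo_line(rw(0,ry,.30));st()
E
python3 - <<'E'
from h import *
hang(-.018,-.055)
bot.reach(rw(-.03,0,.40),down(RY+math.pi));d=shot('wrist','h1.png')
shot('scene','h1s.png')
a=[cv2.resize(cv2.imread('pics/'+f),(400,300)) for f in ('h1.png','h1s.png')];cv2.imwrite('pics/c6.png',np.hstack(a))
E
```

```text
pad [-0.0084 -0.0181  0.127 ] yaw 0.007 L 0.05 W 0.016
pad [-0.0046 -0.0889  0.127 ] yaw -0.038 L 0.054 W 0.021
t 26.1 p [0.5051 0.2177 0.1217] w 0.0418 gf 0.0 F [-0.6  0.2  0.4] j6 -1.06
t 26.5 p [0.5051 0.2176 0.1218] w 0.0169 gf 41.4 F [-1.5 -1.4  6.5] j6 -1.06
t 28.1 p [0.5042 0.2173 0.34  ] w 0.017 gf 40.4 F [-0.7  0.5 -1.1] j6 -1.06
t 31.9 p [ 0.5175 -0.2731  0.1703] w 0.0166 gf 56.1 F [-7.1  2.1 25.8] j6 -2.24
t 33.6 p [ 0.5167 -0.2725  0.299 ] w 0.0419 gf 0.0 F [ 0.1 -0.  -0.7] j6 -2.24
```

View pics/c6.png

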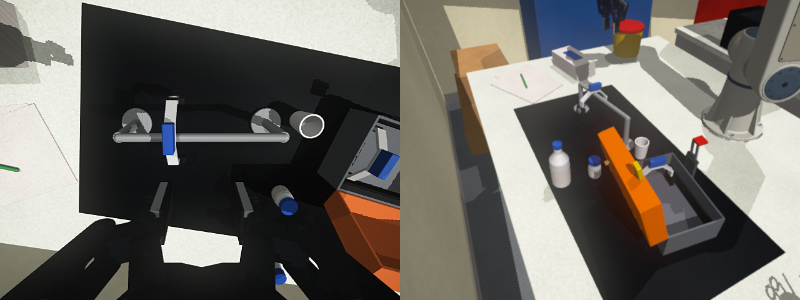

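The first band hangs level astride the bar, with its blue pad at (168,138) in the left half; the second is still in the case at (385,160). It seated 2 mm higher than planned, so I release a little higher next time.

```bash
sed -i 's/rw(0,ry,.168)/rw(0,ry,.171)/' h.py
python3 - <<'E'
from h import *
hang(-.09,.055)
bot.reach(rw(-.03,0,.40),down(RY+math.pi));d=shot('wrist','h2.png')
for r,a,bx in pads(d):
    p=onz(d,r[0],.17);q=rot(-RY)@(p[:2]-RM);print('hung rail xy',q.round(4),r[1])
bot.reach(cw(-.06,.0,.36),QC);shot('wrist','h2c.png');shot('scene','h2s.png')
a=[cv2.resize(cv2.imread('pics/'+f),(400,300)) for f in ('h2.png','h2s.png','h2c.png')];a.append(a[0]*0);cv2.imwrite('pics/c7.png',np.vstack([np.hstack(a[:2]),np.hstack(a[2:])]))
E
```

```text
pad [-0.003  -0.0909  0.127 ] yaw -0.051 L 0.051 W 0.017
t 37.3 p [0.5022 0.1447 0.1217] w 0.0421 gf 0.0 F [-0.2  0.4  0.4] j6 -1.13
t 37.6 p [0.5023 0.1446 0.1218] w 0.0171 gf 41.1 F [ 0.2 -0.1  5.7] j6 -1.13
t 39.2 p [0.5013 0.1444 0.3401] w 0.0173 gf 40.2 F [ 0.3 -0.4 -1.1] j6 -1.13
t 42.4 p [ 0.4976 -0.1645  0.1712] w 0.0175 gf 40.1 F [-0.7  0.4 -0.7] j6 -2.07
t 44.0 p [ 0.4969 -0.1643  0.2991] w 0.0421 gf 0.0 F [-0.2 -1.  -0. ] j6 -2.07
hung rail xy [-0.0064 -0.0542] (48.0, 18.0)
hung rail xy [0.0001 0.056 ] (16.608591079711914, 46.82992172241211)
hung rail xy [0.2904 0.1619] (16.0, 17.0)
```

View pics/c7.png

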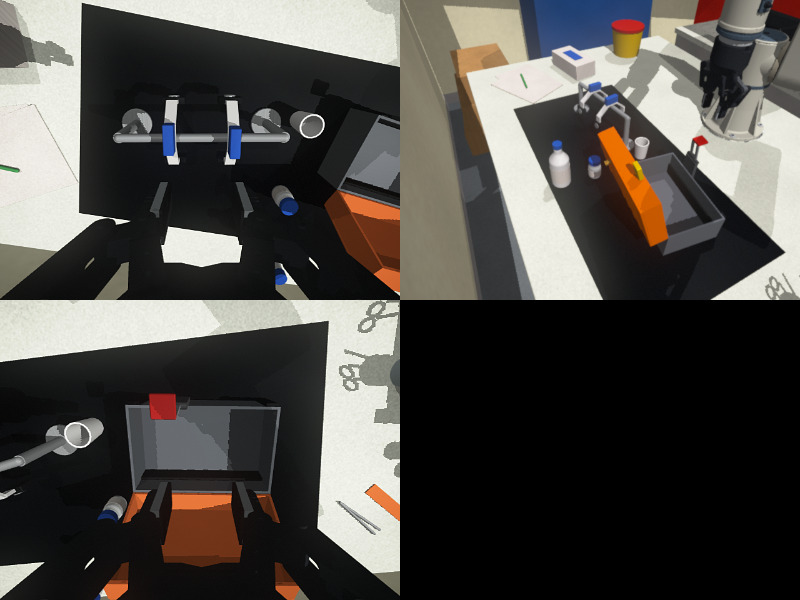

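Both bands hang on the bar, at rail y −0.054 and +0.056, and the case is empty. Next I close the lid, then the hasp.

Run:
```python
from h import *
hand.move_gripper(.055)
bot.reach(lid_pt(1.65)+[0,0,.08],QC);bot.servo_line(lid_pt(1.65));hand.move_gripper(.015,30);st()
assert .022<get_obs()['gripper_width']<.03
for t in np.linspace(1.65,0,14)[1:]: bot.servo_line(lid_pt(t),velocity=.12)
st();bot.servo_line(lid_pt(0)-[0,0,.003],velocity=.03);bot.dwell(.3);st()
hand.move_gripper(.055);bot.servo_line(lid_pt(0)+[0,0,.2]);st()
bot.reach(hasp_pt(2.1)+[0,0,.13],QC);d=shot('wrist','k1.png')
b=max(blobs(d,(0,150,90),(4,255,255),20)[0]);print('red',b,wc(onz(d,b[1],.187)),'pred',wc(hasp_pt(2.1)))
shot('scene','k1s.png')
cv2.imwrite('pics/c8.png',np.hstack([cv2.resize(cv2.imread('pics/'+f),(400,300)) for f in ('k1.png','k1s.png')]))
```

```text
t 48.6 p [0.6322 0.272  0.2806] w 0.015 gf 0.0 F [ 0.4 -0.3 -0. ] j6 -1.05Traceback (most recent call last):
  File "<stdin>", line 4, in <module>
AssertionError
```

Run:
```python
from h import *
bot.servo_line(get_obs()['position']+[0,0,.1]);P=[]
for k,(x,y) in enumerate(((-.02,0.05),(.03,.05))):
    bot.reach(cw(x,y,.42),QC);d=shot('wrist','l%d.png'%k)
    b=blobs(d,(20,120,60),(35,255,255),60)[0];print(b);P.append((d,max(b)[1]))
p,e=tri(P);print(wc(p).round(4),e)
d=shot('scene','ls.png')
P.append((d,max(blobs(d,(20,120,60),(35,255,255),30)[0])[1]));print(P[-1][1]);p,e=tri(P);print(wc(p).round(4),e)
cv2.imwrite('pics/c9.png',np.hstack([cv2.resize(cv2.imread('pics/'+f),(400,300)) for f in ('l0.png','ls.png')]))
```

```text
[(np.int32(1233), [320.8, 396.3], [307, 374, 29, 45])]
[(np.int32(1251), [322.0, 350.3], [307, 329, 31, 43])]
[0.1471 0.049  0.2711] 7.777782580047406e-05
[362.4, 71.0]
[0.0704 0.0159 0.4485] 0.12340512196859334
```

View pics/c9.png

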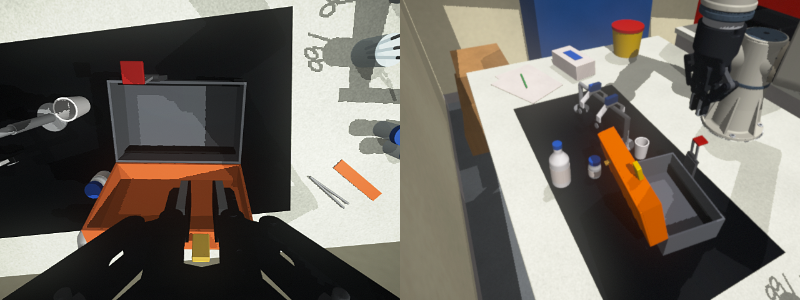

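The lid settled back near its stop: the tab is at case (0.147,0.049,0.271), i.e. θ≈1.84 at radius 0.191. I regrip there.

Run:
```python
from h import *
hand.move_gripper(.055)
r=.195
bot.reach(lid_pt(1.84,r=r)+[0,0,.08],QC);bot.servo_line(lid_pt(1.84,r=r),velocity=.08);st();hand.move_gripper(.015,30);st()
assert .022<get_obs()['gripper_width']<.03
for t in np.linspace(1.84,0,15)[1:]:
    bot.servo_line(lid_pt(t,r=r),velocity=.12)
    assert get_obs()['gripper_width']>.022
st();bot.servo_line(lid_pt(0,r=r)-[0,0,.003],velocity=.03);bot.dwell(.3);st()
hand.move_gripper(.055);bot.servo_line(lid_pt(0)+[0,0,.2]);st()
bot.reach(hasp_pt(2.1)+[0,0,.13],QC);d=shot('wrist','k1.png')
b=max(blobs(d,(0,150,90),(4,255,255),20)[0]);print('red',b,wc(onz(d,b[1],.187)),'pred',wc(hasp_pt(2.1)))
shot('scene','k1s.png')
cv2.imwrite('pics/c8.png',np.hstack([cv2.resize(cv2.imread('pics/'+f),(400,300)) for f in ('k1.png','k1s.png')]))
```

```text
t 52.7 p [0.6685 0.2681 0.2755] w 0.0552 gf 0.0 F [ 0.1 -0.9 -0.6] j6 -1.08
t 53.1 p [0.6682 0.2663 0.2757] w 0.0254 gf 31.2 F [-1.4 -7.3  5.7] j6 -1.08
t 58.2 p [0.4123 0.2985 0.1017] w 0.0256 gf 36.1 F [-3.   7.9 -1.2] j6 -0.84
t 58.8 p [0.4121 0.2985 0.0991] w 0.0256 gf 36.1 F [-4.9  8.3 -0.8] j6 -0.84
t 60.7 p [0.414  0.2965 0.3011] w 0.0547 gf 0.0 F [-0.5 -0.2  0.3] j6 -0.84
red (np.int32(1641), [326.3, 294.6], [304, 274, 46, 41]) [-0.09016401 -0.04710851  0.187     ] pred [-0.14178137 -0.05        0.18568595]
```

View pics/c8.png

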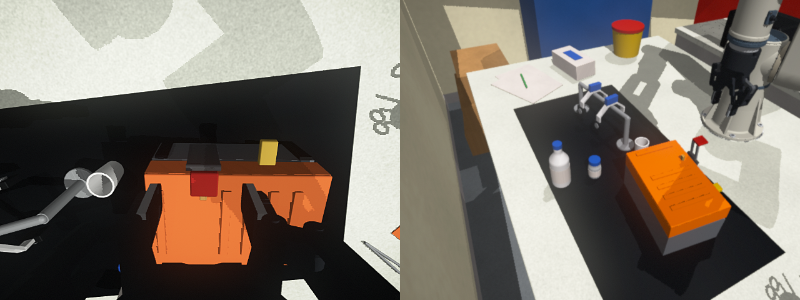

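Run:
```python
from h import *
st();print(get_obs()['orientation'].round(3),QC)
d=shot('wrist');s=shot('scene');V=np.array(d['view']);print('cam',wc(-V[:3,:3].T@V[:3,3]).round(3))
b=max(blobs(d,(0,150,90),(4,255,255),20)[0]);bs=[x for x in blobs(s,(0,150,90),(4,255,255),20)[0] if 400<x[1][0]<560 and x[1][1]>180];print(b,bs)
p,e=tri([(d,b[1]),(s,bs[0][1])]);print(wc(p).round(4),e, proj(s,hasp_pt(2.1)),proj(d,hasp_pt(2.1)),proj(s,hasp_pt(1.6)),proj(d,hasp_pt(1.6)))
```

```text
t 61.3 p [0.3689 0.2012 0.3156] w 0.0552 gf 0.0 F [-0.7 -0.6  1. ] j6 -0.96
[0.056 0.998 0.    0.   ] [0.056469944443477006, 0.9984042995573239, 0, 0]
cam [-0.222 -0.049  0.441]
(np.int32(1646), [324.7, 294.1], [303, 274, 45, 40]) [(np.int32(235), [480.2, 224.9], [469, 217, 24, 17])]
[-0.1001 -0.0476  0.2063] 0.00020019572977243854 [496.09686281 227.69544855] [321.17002718 230.58761651] [486.90219378 222.98245439] [321.13706824 272.65105337]
```

Run:
```python
from h import *
d=shot('wrist');s=shot('scene')
for n,im,roi in (('w',d,(290,255,70,75)),('s',s,(455,205,50,60))):
    x,y,w,h=roi;f=im['frame'][y:y+h,x:x+w];hs=cv2.cvtColor(f,cv2.COLOR_RGB2HSV)
    m=cv2.inRange(hs,np.array((0,140,40)),np.array((4,255,255)))|cv2.inRange(hs,np.array((174,140,40)),np.array((180,255,255)))
    if n=='s': m[:, :10]=0
    c=max(cv2.findContours(m,0,1)[0],key=cv2.contourArea);P=cv2.approxPolyDP(cv2.convexHull(c),2,True)[:,0]+[x,y];print(n,cv2.contourArea(c),P.tolist())
    print('V',np.histogram(hs[...,2][m>0],bins=8))
    for t in (1.4,1.6,1.8,2.1):
        print(t,[proj(im,cw(-.0925+a*math.cos(t)-b*math.sin(t),-.05+yy,.145+a*math.sin(t)+b*math.cos(t))).round(0).astype(int).tolist() for a,b,yy in ((.064,.03,.016),(.064,.03,-.016),(.064,0,-.016),(.064,0,.016),(.056,.03,.016),(.056,.03,-.016))])
```

```text
w 1731.5 [[346, 274], [345, 313], [303, 312], [303, 273]]
V (array([  73,   76,   45,   55,  106, 1307,   82,   70]), array([ 54.  ,  72.75,  91.5 , 110.25, 129.  , 147.75, 166.5 , 185.25,
       204.  ]))
1.4 [[344, 285], [298, 285], [299, 318], [343, 318], [343, 278], [298, 278]]
1.6 [[344, 264], [298, 264], [299, 303], [343, 303], [343, 260], [299, 260]]
1.8 [[344, 245], [298, 245], [298, 286], [343, 286], [343, 243], [299, 243]]
2.1 [[343, 219], [299, 219], [299, 260], [343, 260], [342, 222], [300, 222]]
s 218.0 [[483, 217], [492, 227], [477, 233], [469, 222]]
V (array([  6,   7,   6,   5,   9, 170,  34,   7]), array([ 88.   , 102.625, 117.25 , 131.875, 146.5  , 161.125, 175.75 ,
       190.375, 205.   ]))
1.4 [[491, 225], [480, 214], [466, 220], [476, 231], [491, 229], [480, 218]]
1.6 [[497, 226], [486, 215], [472, 218], [482, 229], [495, 229], [485, 218]]
1.8 [[501, 228], [490, 217], [478, 217], [488, 228], [499, 231], [488, 220]]
2.1 [[506, 232], [495, 222], [485, 218], [496, 229], [503, 236], [492, 225]]
```

Run:
```python
from h import *
d=shot('wrist');s=shot('scene')
for a,b in (((346,274),(492,227)),((303,273),(483,217)),((303,312),(469,222)),((345,313),(477,233))):
    p,e=tri([(d,a),(s,b)]);print(wc(p).round(4),round(e,4))
o=get_obs()
from itertools import product
# gripped hasp positions in case frame, before/after swing
print(wc([.4777,.1893,.172]).round(4),wc([.394,.1997,.2094]).round(4),wc([.3927,.198,.2078]).round(4))
```

```text
[-0.1159 -0.0337  0.2074] 0.0015
[-0.1171 -0.0632  0.2071] 0.0006
[-0.0862 -0.0626  0.2057] 0.0008
[-0.0839 -0.0327  0.2044] 0.0004
[-0.032  -0.0491  0.172 ] [-0.1163 -0.0482  0.2094] [-0.1174 -0.0501  0.2078]
```

Corner triangulation puts the hasp at only θ≈1.50±0.05, so it is resting near upright instead of at the stop. That means step 1 may not have registered. The safe remedy is to push the hasp fully over, set one band on the bench so step 3 is unmet, and repeat lid open, hang and close. That costs nothing if step 1 did count. I start with the hasp.

```bash
cat >> h.py <<'E'
def redface(d,s):
    out=[]
    for im,(x,y,w,h) in ((d,(150,120,340,300)),(s,(462,205,60,60))):
        hs=cv2.cvtColor(im['frame'][y:y+h,x:x+w],cv2.COLOR_RGB2HSV)
        m=cv2.inRange(hs,np.array((0,140,40)),np.array((4,255,255)))|cv2.inRange(hs,np.array((174,140,40)),np.array((180,255,255)))
        c=max(cv2.findContours(m,0,1)[0],key=cv2.contourArea);M=cv2.moments(c)
        P=cv2.approxPolyDP(cv2.convexHull(c),2,True)[:,0]+[x,y];out.append(((M['m10']/M['m00']+x,M['m01']/M['m00']+y),P.tolist()))
    p,e=tri([(d,out[0][0]),(s,out[1][0])]);print('red c',wc(p).round(4),round(e,4),out[0][1],out[1][1])
E
python3 - <<'E'
from h import *
hand.move_gripper(0.0)
zt=.172-.0+.017
bot.reach(cw(-.04,-.05,.32),QC);bot.servo_line(cw(-.04,-.05,zt));st()
for x in (-.06,-.07,-.08,-.092):
    bot.servo_line(cw(x,-.05,zt),velocity=.06);print(x,get_obs()['wrist_force'].round(1))
bot.dwell(.5);bot.servo_line(cw(-.05,-.05,zt));bot.servo_line(cw(-.05,-.05,.32))
bot.reach(hasp_pt(2.1)+[0,0,.13],QC);st()
redface(shot('wrist','q1.png'),shot('scene','q1s.png'))
print(wc(hasp_pt(2.1,.064,.015)).round(4))
E
```

```text
t 63.7 p [0.47   0.1896 0.1899] w 0.0001 gf 0.0 F [ 1.   0.6 -0.4] j6 -1.08
-0.06 [ 0.2 -0.5  0.4]
-0.07 [ 0.8  0.4 -0.2]
-0.08 [0.2 0.6 0.3]
-0.092 [-0.2  0.1 -0.1]
t 67.5 p [0.3676 0.2008 0.3152] w 0.0001 gf 0.0 F [ 0.1  0.9 -0.2] j6 -0.96
red c [-0.1355 -0.0474  0.1894] 0.0006 [[348, 222], [347, 262], [304, 261], [306, 220]] [[485, 221], [496, 224], [504, 234], [493, 232]]
[-0.1378 -0.05    0.1927]
```

The hasp is now at its stop (face rows 221–262 match the 2.1 rad prediction). Interpolating the same model puts the earlier position near 1.49, so repeating was right. Next I set one band on the bench and reopen the lid.

```bash
cat >> h.py <<'E'
QR=down(RY+math.pi)
def hung():
    bot.reach(rw(-.03,0,.40),QR);d=shot('wrist');o=[]
    for r,a,bx in pads(d):
        p=onz(d,r[0],.172);q=rot(-RY)@(p[:2]-RM)
        if abs(q[0])<.08: o.append(q);print('hung rail xy',q.round(4),np.round(r[1],1))
    return o
E
python3 - <<'E'
from h import *
o=hung();assert len(o)==2
q=max(o,key=lambda v:v[1]);p=rw(q[0],q[1],.171)
hand.move_gripper(.042);bot.reach(p+[0,0,.1],QR);bot.servo_line(p,velocity=.1);hand.move_gripper(.01,40);st()
assert get_obs()['gripper_width']>.014
bot.servo_line(p+[0,0,.17]);b=np.array([.68,-.2,.118])
bot.reach(b+[0,0,.17],QR);bot.servo_line(b+[0,0,.02]);bot.servo_line(b,velocity=.04);bot.dwell(.2);st()
hand.move_gripper(.042);bot.servo_line(b+[0,0,.17]);st()
hung()
# reopen lid
hand.move_gripper(.055);bot.reach(lid_pt(0)+[0,0,.15],QC);bot.servo_line(lid_pt(0));hand.move_gripper(.015,30);st()
for t in np.linspace(0,1.72,14)[1:]:
    bot.servo_line(lid_pt(t),velocity=.12);assert get_obs()['gripper_width']>.02
bot.dwell(.4);hand.move_gripper(.055);bot.servo_line(get_obs()['position']+[0,0,.08]);bot.dwell(.5);st()
P=[]
for x in (-.02,.03):
    bot.reach(cw(x,.05,.42),QC);d=shot('wrist','m.png');P.append((d,max(blobs(d,(20,120,60),(35,255,255),60)[0])[1]))
p,e=tri(P);print('lid tab',wc(p).round(4),e)
redface(d,shot('scene','m1s.png'));st()
E
```

```text
hung rail xy [-0.0068 -0.0545] [49. 19.]
hung rail xy [-0.0004  0.0555] [16.7 47.8]
t 71.9 p [ 0.4973 -0.1642  0.1717] w 0.0169 gf 42.5 F [-1.8  0.7  5.6] j6 -2.07
t 76.0 p [ 0.6804 -0.2004  0.1213] w 0.0172 gf 45.9 F [-9.4  0.9 25.7] j6 -2.04
t 77.7 p [ 0.6795 -0.1999  0.2868] w 0.0422 gf 0.0 F [-0.1 -0.3 -1.2] j6 -2.04
hung rail xy [-0.006  -0.0543] [48. 19.]
t 82.4 p [0.4149 0.2981 0.1029] w 0.0254 gf 33.1 F [-0.8  7.5  0.6] j6 -0.84
t 89.0 p [0.6453 0.2709 0.3583] w 0.0552 gf 0.0 F [ 0.9 -0.2 -1. ] j6 -1.06
lid tab [0.1205 0.0495 0.2775] 0.0001173573571175947Traceback (most recent call last):
  File "<stdin>", line 19, in <module>
  File "h.py", line 68, in redface
    c=max(cv2.findContours(m,0,1)[0],key=cv2.contourArea);M=cv2.moments(c)
ValueError: max() iterable argument is empty
```

Run:
```python
from h import *
bot.reach([.66,-.2,.33],QR);d=shot('wrist');best=None
for r,a,bx in pads(d):
    p=onz(d,r[0],.122);
    e=np.array([onz(d,q,.122)[:2] for q in bx]);s=[e[1]-e[0],e[2]-e[1]];L=max(s,key=np.linalg.norm);y=math.atan2(L[1],L[0]);y=(y+math.pi/2)%math.pi-math.pi/2
    print(p.round(4),'yaw',round(y,3),np.linalg.norm(s[0]).round(3),np.linalg.norm(s[1]).round(3))
    if np.linalg.norm(p[:2]-[.68,-.2])<.06: best=(p,y)
p,y=best;assert abs(y-RY)<.3
q=down(y+math.pi);p=np.r_[p[:2],.118];hand.move_gripper(.042)
bot.reach(p+[0,0,.08],q);bot.servo_line(p,velocity=.1);hand.move_gripper(.01,40);st();assert get_obs()['gripper_width']>.014
bot.servo_line(p+[0,0,.22]);ry=.055
bot.reach(rw(0,ry,.34),QR);bot.servo_line(rw(0,ry,.195));bot.servo_line(rw(0,ry,.173),velocity=.05);bot.dwell(.3);st()
hand.move_gripper(.042);bot.dwell(.3);bot.servo_line(rw(0,ry,.30))
hung();bot.dwell(.5)
bot.reach(hasp_pt(2.1)+[0,0,.13],QC)
redface(shot('wrist','n1.png'),shot('scene','n1s.png'))
P=[]
for x in (-.02,.03):
    bot.reach(cw(x,.05,.42),QC);d=shot('wrist');P.append((d,max(blobs(d,(20,120,60),(35,255,255),60)[0])[1]))
p,e=tri(P);print('lid tab',wc(p).round(4));st()
```

```text
[ 0.5164 -0.2809  0.122 ] yaw 0.174 0.02 0.026
[ 0.6797 -0.1997  0.122 ] yaw 0.183 0.016 0.05
[ 0.6464 -0.0143  0.122 ] yaw 1.437 0.028 0.034
[0.7846 0.0237 0.122 ] yaw -1.527 0.01 0.029
t 94.2 p [ 0.6803 -0.1999  0.119 ] w 0.0171 gf 40.6 F [-0.4 -0.6  4. ] j6 -2.04
t 98.6 p [ 0.4976 -0.1645  0.1732] w 0.0169 gf 39.8 F [ 0.  -0.6 -0.8] j6 -2.07
hung rail xy [-0.007  -0.0539] [48. 18.]
hung rail xy [-0.0005  0.0558] [16.7 47. ]
red c [-0.1357 -0.0476  0.1892] 0.0007 [[305, 218], [347, 218], [347, 259], [306, 260]] [[485, 221], [496, 224], [504, 234], [493, 232]]
lid tab [0.1194 0.0495 0.2787]
t 104.3 p [0.5496 0.28   0.4192] w 0.0421 gf 0.0 F [-0.5 -0.4  0.1] j6 -0.99
```

Run:
```python
from h import *
r=.195;hand.move_gripper(.055)
bot.reach(lid_pt(1.7,r=r)+[0,0,.08],QC);bot.servo_line(lid_pt(1.7,r=r),velocity=.08);hand.move_gripper(.015,30);st()
assert .022<get_obs()['gripper_width']<.03
for t in np.linspace(1.7,0,15)[1:]:
    bot.servo_line(lid_pt(t,r=r),velocity=.12);assert get_obs()['gripper_width']>.022
bot.servo_line(lid_pt(0,r=r)-[0,0,.003],velocity=.03);bot.dwell(.4);st()
hand.move_gripper(.055);bot.servo_line(lid_pt(0)+[0,0,.2]);bot.dwell(.3);st()
hand.move_gripper(.06);bot.reach(hasp_pt(2.1)+[0,0,.12],QC);bot.servo_line(hasp_pt(2.1)+[0,0,.002],velocity=.1);hand.move_gripper(.02,20);st()
assert get_obs()['gripper_width']>.028
for t in np.linspace(2.1,0.03,14)[1:]:
    bot.servo_line(hasp_pt(t)+[0,0,.003],velocity=.08);o=get_obs();print(round(t,2),o['wrist_force'].round(1),o['gripper_width'].round(4))
hand.move_gripper(.06);bot.dwell(.4);bot.servo_line(get_obs()['position']+[0,0,.12]);st()
hung()
bot.reach(hasp_pt(0)+[0,0,.16],QC);d=shot('wrist','e1.png')
b=max(blobs(d,(0,150,90),(4,255,255),30)[0]);print(b,wc(onz(d,b[1],.168)).round(4),'pred',proj(d,hasp_pt(0)))
bot.reach([.28,.3,.35],QC);shot('scene','e2.png');shot('top','e3.png')
cv2.imwrite('pics/c10.png',np.vstack([np.hstack([cv2.resize(cv2.imread('pics/'+f),(400,300)) for f in ('e1.png','e2.png')]),np.hstack([cv2.resize(cv2.imread('pics/e3.png'),(400,300)),cv2.resize(cv2.imread('pics/e2.png')[210:360,380:580],(400,300))])]))
```

```text
t 106.6 p [0.6422 0.2696 0.2826] w 0.0254 gf 31.1 F [-0.5 -6.7  3.4] j6 -1.06
t 112.2 p [0.4121 0.2985 0.0992] w 0.0258 gf 32.6 F [-4.6  9.3 -1.3] j6 -0.84
t 114.3 p [0.4143 0.2967 0.3016] w 0.0551 gf 0.0 F [ 0.6 -0.1 -1.1] j6 -0.84
t 116.8 p [0.3691 0.2028 0.1887] w 0.0314 gf 24.3 F [-3.4 11.1  3.7] j6 -0.96Traceback (most recent call last):
  File "<stdin>", line 12, in <module>
AttributeError: 'float' object has no attribute 'round'
```

Run:
```python
from h import *
for t in np.linspace(2.1,0.03,14)[2:]:
    bot.servo_line(hasp_pt(t)+[0,0,.003],velocity=.08);o=get_obs();print(round(t,2),o['wrist_force'].round(1),round(o['gripper_width'],4))
hand.move_gripper(.06);bot.dwell(.4);bot.servo_line(get_obs()['position']+[0,0,.12]);st()
hung()
bot.reach(hasp_pt(0)+[0,0,.16],QC);d=shot('wrist','e1.png')
b=max(blobs(d,(0,150,90),(4,255,255),30)[0]);print(b,wc(onz(d,b[1],.168)).round(4),'pred',proj(d,hasp_pt(0)))
bot.reach([.28,.3,.35],QC);shot('scene','e2.png');shot('top','e3.png')
cv2.imwrite('pics/c10.png',np.vstack([np.hstack([cv2.resize(cv2.imread('pics/'+f),(400,300)) for f in ('e1.png','e2.png')]),np.hstack([cv2.resize(cv2.imread('pics/e3.png'),(400,300)),cv2.resize(cv2.imread('pics/e2.png')[210:360,380:580],(400,300))])]))
```

```text
1.78 [-0.4  8.9  0.4] 0.0318
1.62 [-0.1  7.2  0.7] 0.0315
1.46 [ 1.2  8.6 -0.4] 0.0311
1.3 [ 0.4  8.7 -0.5] 0.0313
1.14 [ 1.3  8.  -0.9] 0.0315
0.99 [ 0.8  7.2 -0.8] 0.0312
0.83 [-0.1  7.  -0.7] 0.0317
0.67 [ 1.5  7.  -0.4] 0.031
0.51 [1.2 5.6 1.5] 0.0316
0.35 [2.5 6.2 1.5] 0.0314
0.19 [3.6 5.4 1.8] 0.031
0.03 [4.9 4.1 1.2] 0.0314
t 122.1 p [0.4759 0.1884 0.2909] w 0.0598 gf 0.0 F [-0.4  0.9 -0.5] j6 -1.08
hung rail xy [-0.0069 -0.0544] [49. 19.]
hung rail xy [-0.0001  0.0556] [16.7 47.1]
(np.int32(370), [324.0, 219.6], [305, 214, 40, 11]) [-0.0326 -0.0487  0.168 ] pred [322.44602691 219.36227841]
```

View pics/c10.png

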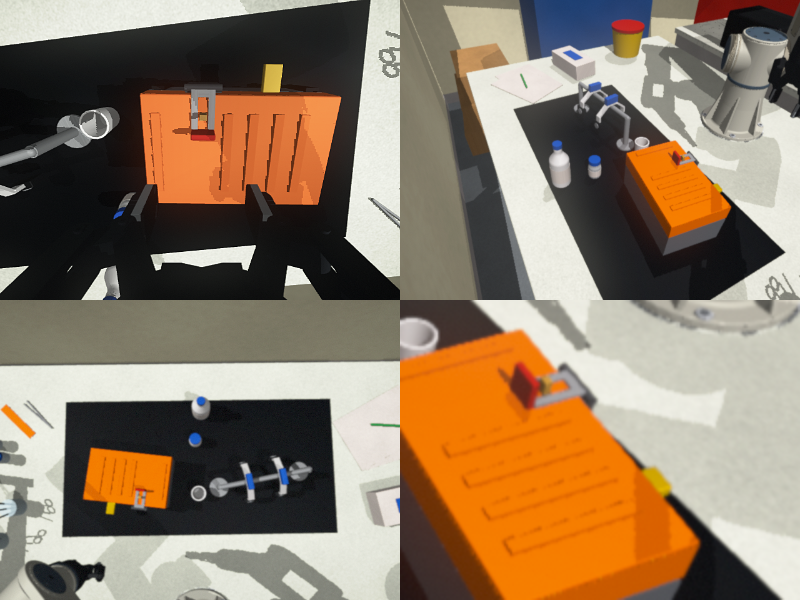

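The lid is shut and the hasp lies over the catch: red tab at (324,220) in the full-size wrist image, against a prediction of (322,219). Both bands hang level on the bar, and the jar, bottle and cup stand where they were. I hand in.

```bash
python3 -c "
from h import *
st();print(hand_in())"
```

```text
t 126.3 p [0.2812 0.2997 0.3499] w 0.06 gf 0.0 F [-0.   0.3 -0.2] j6 -0.64
the job is handed in; nothing more can be done
None
```

I handed the job in at about 126 s with both headbands that were in the case hung on the bar, the lid shut and the hasp over its catch; no verdict came back, and I repeated the hasp, lid and one hanging because the first hasp swing stopped at about 1.49 rad, probably under the 1.5 needed.

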